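Lock a sample carousel with its transport pin

TASK

Lock the sample carousel for transport: turn the blue wheel by its black knob until the hole in its metal ear lies over the hole in the white base, red marks in line. Then take the red-handled locking pin from its stand and push it down through both parts until its collar rests on the ear, and let go of it. Leave the other things on the bench where they are.

Things in the scene. Friction and masses are not known exactly. Their poses are not given: they have to be found in the camera images.
- changer_base: fixed base of the sample changer. Origin on the bench (z = 0) on the wheel's upright turning axis, z up. Black housing under a white round plate, 150 mm wide, 22 to 34 mm high. A white pad, 50 x 50 mm, stands out along the base's -x and carries the base hole 90 mm from the axis, with a red line outward from it. Place and yaw vary
- base_hole (a point): centre of the base hole at the pad's upper face, 34 mm above the bench; the hole is 14 mm wide, goes through the 12 mm pad, free space of 22 mm below; axes as the base's
- carousel (a joint): turn of the blue wheel about the upright axis, rad, counter-clockwise from above positive, limits -1.5 to 1.5; 0 when the ear hole lies exactly over the base hole (red lines in one). Starts between 0.45 and 1.1. Light friction (0.05 N m): it stays where it is left
- ear_hole (a point): centre of the ear's hole at its upper face, 46 mm above the bench. The blue wheel is a disc 140 mm wide, 10 mm thick, top 46 mm high; its aluminium ear is 40 mm wide, 10 mm thick, with a 14 mm through hole 90 mm from the axis and a red line outward from it; 2 mm gap to the pad below. Frame turns with the wheel: -x points from the axis to the hole, z up
- knob_top (a point): centre of the top face of the wheel's upright black round knob, 84 mm above the bench; the knob is 20 mm wide and stands 38 mm above the wheel (lowest 3 mm a 25 mm wide steel washer), 55 mm from the axis, across from the ear; fixed to the wheel; frame turns with the wheel, +x points outward from the axis
- pin: loose locking pin, about 90 g, upright at first in its stand. Origin at the tip, z up along the pin. Steel shaft 10 mm wide and 36 mm long, tapered to 4 mm over the lowest 10 mm; above it a steel collar 24 mm wide, 5 mm thick, its underside 36 mm above the origin; above it a round red handle 20 mm wide from 41 to 81 mm above the origin
- pin_stand: fixed grey block, 70 x 70 x 40 mm tall, origin at the centre of its underside on the bench; the pin stands in its central upright hole (14 mm wide, through) with the collar on its top face; its place and yaw vary
- beaker: bystander, leave alone: the empty clear beaker, 60 mm wide, 79 mm tall; origin at the centre of its underside
- flask: bystander, leave alone: the stoppered conical flask with green contents, 64 mm wide, 100 mm tall; origin at the centre of its underside
- red_box: bystander, leave alone: the red box, 85 x 92 x 38 mm; origin at the centre of its underside
- tape: bystander, leave alone: the roll of tan tape, 96 mm wide, 25 mm tall; origin at the centre of its underside

How it is judged (in metres and radians):
At the end, for the whole second after the job is handed in: The pin stands upright (within 0.15 rad) and at rest through the ear and the base: its tip is within 5 mm of both hole axes and 20 to 28 mm below the pad's upper face (24 mm when the collar rests on the ear), and the wheel is within 0.07 rad of its mark (horizontal distance between pin and ear_hole below 0.005 m and horizontal distance between pin and base_hole below 0.005 m and z of pin in the frame of base_hole between -0.028 and -0.02 m and angle between pin's own z axis and vertical below 0.15 rad and value of joint carousel between -0.07 and 0.07 rad and linear speed of pin below 0.02 m/s); the robot touches nothing.
It fails at once if the empty clear beaker is moved more than 30 mm (distance of beaker from where it was at the start of the episode above 0.03 m).
It fails at once if the stoppered conical flask with green contents is moved more than 30 mm (distance of flask from where it was at the start of the episode above 0.03 m).
It fails at once if the red box is moved more than 30 mm (distance of red_box from where it was at the start of the episode above 0.03 m).
It fails at once if the roll of tan tape is moved more than 30 mm (distance of tape from where it was at the start of the episode above 0.03 m).
It also fails if it takes over 64 s, if anything falls off the work surface, if the arm or the gripper's body presses on something with over 40 N, if the wrist force passes 120 N, or if a joint passes its speed limit or range.

ROBOT

A 7-joint arm with a two-finger parallel gripper is mounted at the origin on the work surface; the furniture and walls round the work are solid. World frame = base frame: x ahead of the robot, y to its left, z up, the work surface at z = 0. Lengths are in mm, angles in degrees, forces in N, time in s.
With the tool pointing down it reaches from about 350 to 900 mm from the base axis. Payload 7.2 kg.
Tool frame: the origin (TCP) lies between the finger pads; the fingertips stand 11 mm ahead of it and the grasp point (between the pads) lies 8 mm behind it; z points along the fingers, y is the line along which they close (so a half turn about z gives the same grasp; the last joint's range is limited). The gripper opens to 85 mm and grips with 20 to 120 N. Pads are 22 mm wide; open, the fingers measure 114 mm over their backs; the gripper's body (76 mm by 85 mm) begins 54 mm behind the grasp point. The pads swing forward as they close: fully open they stand 13 mm farther back than shut.
Start: joints at [59.519, 23.554, -0.728, 91.456, 0.321, 64.991, -4.71], TCP at [279.583, -558.983, 242.297] pointing down, gripper open.
Joint ranges: [-169.25, 169.25], [-16.82, 113.86], [-84.01, 82.57], [7.8, 145.47], [-59.2, 239.2], [7.22, 106.19], [-163.78, 163.78]. Speed limits (degrees/s): [136.94, 136.94, 172.46, 172.46, 180, 180, 180].

INTERFACE

Orientations are given as a 3x3 rotation matrix whose columns are the frame's x, y, z axes.
In Python, from rig import manip gives the robot as it stands.
- The arm moves only by the tool advance, called after "Request:" as name(argument=value, ...) on one line, values as JSON. Schema: {"type":"object","properties":{"motion":{"type":"array","items":{"type":"array","items":{"type":"number"},"minItems":7,"maxItems":7},"minItems":1,"maxItems":20},"squeeze":{"type":"number"},"only":{"type":"string"},"quiet":{"type":"boolean"},"lines":{"type":"string"}},"required":["motion"],"additionalProperties":false}. motion is a list of rows, 1 to 20 of them, each of 7 numbers: the finger opening in mm, then dx, dy, dz in shares of 1000 mm (1.0 is 1000 mm), then a rotation vector rx, ry, rz in parts of the range, where 1.0 means 2 rad; each row is the pose to reach, as a shift and turn from the pose commanded when the call began, along the tool's axes at that moment; what a row does not reach only later rows make up. A row lasts 1/10 s, in which the tool goes at most 50 mm and 8.59 degrees, less where a joint would pass 70% of its speed; a pose out of reach is approached as far as the arm can. The fingers move at their own pace and stop on an object; squeeze is the grip in N (left out, the last holds). Time passes only in rows, so rows that do not move let the fingers close. The tool returns the time, the measured TCP pose, the force, the opening and the grip force at its end. only (a regular expression) keeps the lines of the reply that match it, lines (a string "A,B") keeps lines A to B, and quiet returns only ok. No shift or turn number may pass 1 either way. Input that does not fit is refused with a message, and nothing moves.
- manip.read_state(): the state, without advancing time (a new reading comes with each control period).
- manip.snapshot(name): name is "scene" or "top"; returns a dict with "color" (480x640x3 uint8, red, green, blue), "range_z" (480x640 float32, mm along the optical axis (not along the pixel's ray), 0 where there is no reading), "intrinsics" (3x3 intrinsics, pixels), "rvec" (rotation vector, rad) and "tvec" (3), from world to camera coordinates, as OpenCV has them. Camera axes: x right, y down, z forward; pixel columns grow to the right and rows downward; lengths in mm; the calibration is good to about 2 mm. A picture is of the moment at which its call begins.
- manip.sign_off(): hands the job in; it is judged then, once.
The state is a dict: "time": time; "q": joint angles; "dq": joint speeds; "effort": joint torques, N m; "tcp_pos": TCP position; "ee_rot": TCP orientation; "force": force on the tool from outside, world axes, zero at the start; "moment": the same for the moment, N m; "gripper_width": finger opening in mm; "finger_force": force on a finger pad.
Only numpy, scipy, OpenCV 4.12 (cv2) and the standard library are available. Lean on these libraries where they do the work, as an engineer would, in place of code of your own. Each camera call takes 0.05 s, during which the arm holds its last target. There are 200 camera calls.

## Working session

There is one attempt and no reset: what is moved stays moved. The work goes in short steps, Python scripts to look and compute and a tool call to move; the robot and the scene stay as the last step left them, time stands still between calls to the robot, and variables do not carry over. Pictures are saved under pics/ and viewed, at most 10 in all, crops included, and the job is handed in when it is done.

```bash
ls; mkdir -p pics; python3 - <<'E'
from rig import manip
import cv2,numpy as np,pickle
S=manip.read_state();print(S['time'],S['tcp_pos'],S['ee_rot'],S['gripper_width'])
d={n:manip.snapshot(n) for n in("scene","top")}
pickle.dump(d,open('snap0.pkl','wb'))
for n in d:
  cv2.imwrite(f'pics/{n}0.png',d[n]['color'][...,::-1])
  R=cv2.Rodrigues(d[n]['rvec'])[0];print(n,-R.T@d[n]['tvec'].ravel(),R[2],d[n]['intrinsics'][0,0])
E
```

```text
pics
0.0 [ 279.35742659 -558.58255986  241.45476326] [[ 8.94349336e-01  4.47368590e-01 -7.81204975e-04]
 [ 4.47369263e-01 -8.94348316e-01  1.35349789e-03]
 [-9.31569133e-05 -1.55998703e-03 -9.99998779e-01]] 85.0305297938156
scene [-174.68494188 -773.2061972   708.29262562] [ 0.55855073  0.65693517 -0.5064161 ] 574.2958402746675
top [ 250.30713293   62.64377229 1477.77112757] [ 0.20141232 -0.00736278 -0.97947887] 585.1081443157565
```

View pics/scene0.png

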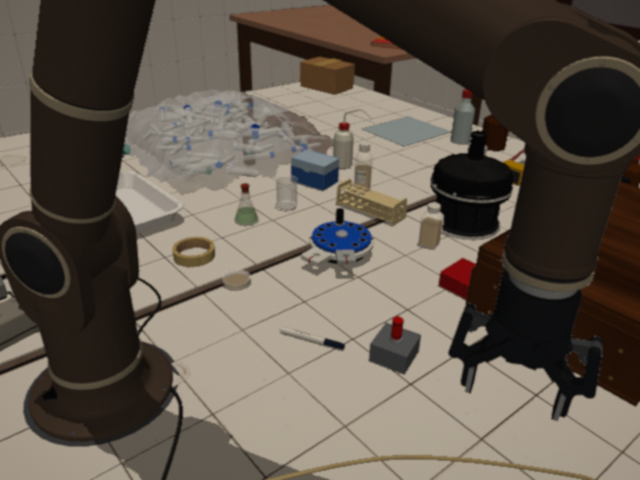

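View pics/top0.png

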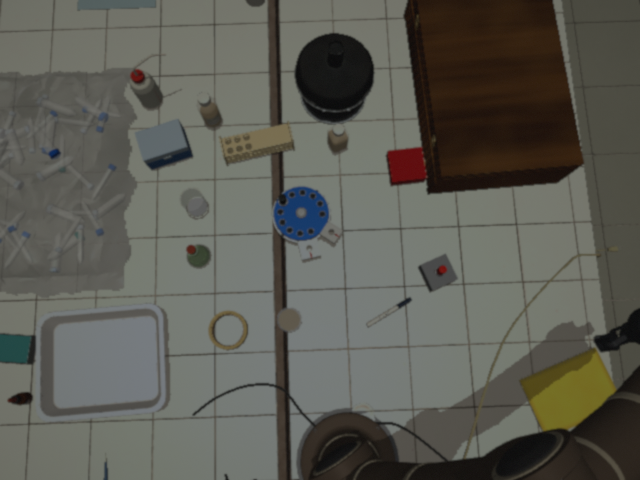

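The scene view shows the wheel near (341,237), its knob near (340,215) and the pin near (398,327). In the top view the wheel is near (301,213), the knob (282,199), the pad (310,252), the ear (331,235) and the pin (442,270). I'll enlarge these.

```bash
python3 - <<'E'
import cv2,numpy as np,pickle
d=pickle.load(open('snap0.pkl','rb'))
def crop(n,u,v,w,h,s):
  return cv2.resize(d[n]['color'][v:v+h,u:u+w,::-1],None,fx=s,fy=s,interpolation=cv2.INTER_CUBIC)
a=np.hstack([crop('top',262,176,80,100,5),crop('scene',300,195,80,100,5)])
b=np.hstack([crop('top',405,240,80,20*2,5),crop('scene',360,310,80,40,5)])
cv2.imwrite('pics/c0.png',a)
b=np.hstack([crop('top',412,245,50,60,8),crop('scene',367,312,50,60,8)])
cv2.imwrite('pics/c1.png',b)
E
```

```text
(no output)
```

View pics/c0.png

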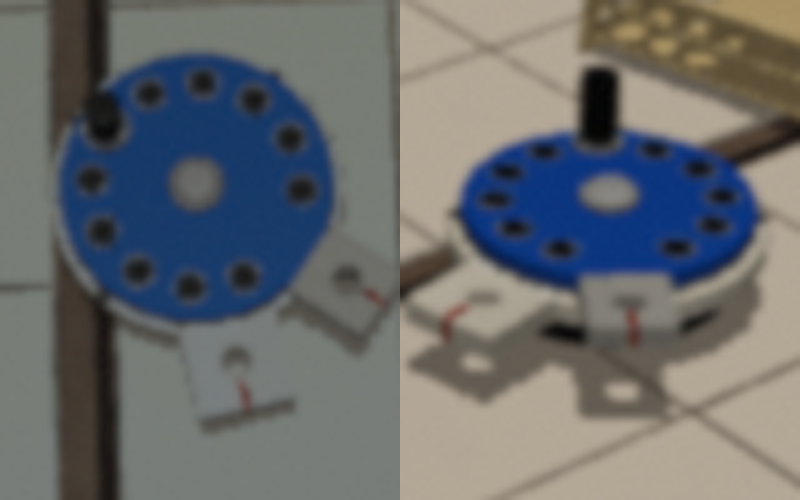

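View pics/c1.png

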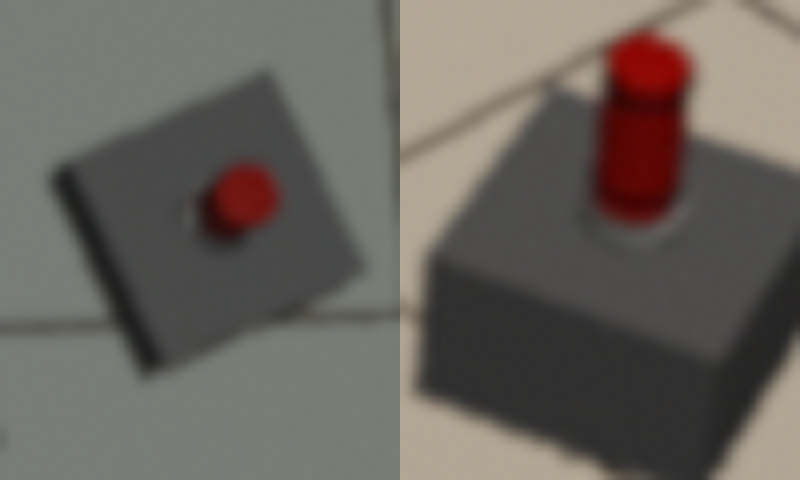

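Crop pixels, top then scene: hub (195,183) / (208,192), ear hole (347,279) / (230,302), base hole (236,359) / (84,297), knob top (101,103) / (200,77). Pin top is (246,196) / (249,65) in the second crop. Next I'll triangulate them.

```bash
cat >h.py <<'E'
import cv2,numpy as np
def P(s): return s['intrinsics']@np.c_[cv2.Rodrigues(s['rvec'])[0],np.ravel(s['tvec'])]
def tri(d,a,b):
  X=cv2.triangulatePoints(P(d['top']),P(d['scene']),np.float64(a),np.float64(b)).ravel();return X[:3]/X[3]
def plane(s,uv,z):
  M=P(s);A=np.c_[M[:,:2],-np.array([*uv,1])];return np.linalg.solve(A,-(M[:,2]*z+M[:,3]))[:2]
def px(off,c,s): return (np.array(off)+(np.array(c)+.5)/s-.5)
E
python3 - <<'E'
from h import *;import pickle
np.set_printoptions(precision=1,suppress=True)
d=pickle.load(open('snap0.pkl','rb'))
L={'hub':((195,183),(208,192),47),'ear':((347,279),(230,302),46),'base':((236,359),(84,297),34),'knob':((101,103),(200,77),84)}
for k,(a,b,z) in L.items():
  a=px((262,176),a,5);b=px((300,195),b,5);print(k,tri(d,a,b),plane(d['top'],a,z),plane(d['scene'],b,z))
a=px((412,245),(246,196),8);b=px((367,312),(249,65),8);print('pin',tri(d,a,b),plane(d['top'],a,85),plane(d['scene'],b,85))
E
```

```text
hub [601.2  90.8  50.4] [602.8  90.3] [604.2  95.5]
ear [550.1  16.4  46.1] [550.8  15.9] [549.3  16.9]
base [513.7  73.4  34.3] [514.5  72.9] [513.2  74. ]
knob [635.  135.9  81.5] [636.  134.6] [629.5 132.9]
pin [ 440.  -245.9   83.7] [ 440.2 -245.9] [ 438.2 -246.8]
```

Everything agrees with the stated sizes: ear 91 mm and base hole 90 mm from the axis at (602,91), and heights of 46, 34 and 84. The wheel has to turn about 44° clockwise.

```bash
cat >>h.py <<'E'
def go(x,y,z,yaw):
  "print tool-axis shift and rz to bring TCP to x,y,z with tool y axis along yaw deg (mod 180)"
  from rig import manip
  S=manip.read_state();R=S['ee_rot'];p=np.array(S['tcp_pos'])
  c=np.degrees(np.arctan2(R[1,1],R[0,1]));dy=(yaw-c+90)%180-90
  tilt=np.degrees(np.cross(R[:,2],[0,0,-1]))
  print('t',S['time'],'shift',(R.T@(np.array([x,y,z])-p)).round(1),'rz',round(-dy,1),'yaw',c.round(1),'tilt',(R.T@tilt).round(2),'q7',np.round(S['q'],0))
E
python3 -c "
from h import *
go(633,136,150,-34.6)"
```

```text
t 0.1 shift [ 627.  -462.9   92.2] rz -28.8 yaw -63.4 tilt [-0.08  0.   -0.  ] q7 [60. 24. -1. 91.  0. 65. -5.]
```

Careful with the scale: shifts go in shares of 1000 mm and turns go in shares of 2 rad. That gives: 627 mm / 1000 = 0.627, 280 mm / 1000 = 0.28, -28.8 degrees / 114.5916 = -0.2513.

Request:
advance(motion=[[85, 0.04, -0.03, 0, 0, 0, -0.0175], [85, 0.08, -0.06, 0, 0, 0, -0.0349], [85, 0.12, -0.09, 0, 0, 0, -0.0524], [85, 0.16, -0.12, 0, 0, 0, -0.0698], [85, 0.2, -0.15, 0, 0, 0, -0.0873], [85, 0.24, -0.18, 0, 0, 0, -0.1047], [85, 0.28, -0.21, 0, 0, 0, -0.1222], [85, 0.32, -0.24, 0, 0, 0, -0.1396], [85, 0.36, -0.27, 0, 0, 0, -0.1571], [85, 0.4, -0.3, 0, 0, 0, -0.1745], [85, 0.44, -0.33, 0, 0, 0, -0.192], [85, 0.48, -0.36, 0, 0, 0, -0.2094], [85, 0.52, -0.39, 0.02, 0, 0, -0.2269], [85, 0.56, -0.42, 0.04, 0, 0, -0.2443], [85, 0.6, -0.445, 0.07, 0, 0, -0.2513], [85, 0.627, -0.463, 0.092, 0, 0, -0.2513], [85, 0.627, -0.463, 0.092, 0, 0, -0.2513], [85, 0.627, -0.463, 0.092, 0, 0, -0.2513]], squeeze=20)

```text
time: 1.9
tcp_pos: [632.3, 136.9, 148.2]
ee_rot: [[0.566, 0.824, -0.004], [0.824, -0.566, -0.0], [-0.002, -0.003, -1.0]]
force: [-0.0, -0.5, -0.1]
gripper_width: 84.8
finger_force: 0.0
```

```bash
python3 -c "
from h import *
go(633.2,136.3,66,-34.6)"
```

```text
t 1.9 shift [ 0.2  1.3 82.2] rz 0.1 yaw -34.5 tilt [-0.16  0.12 -0.  ] q7 [ -0.  33. -23.  92.  15.  58. -63.]
```

In the tool's units: 82 mm / 1000 = 0.082, 75 mm / 1000 = 0.075.

Request:
advance(motion=[[85, 0, 0.001, 0.03, 0, 0, 0], [85, 0, 0.001, 0.06, 0, 0, 0], [85, 0, 0.001, 0.075, 0, 0, 0], [85, 0, 0.001, 0.082, 0, 0, 0], [85, 0, 0.001, 0.082, 0, 0, 0], [10, 0, 0.001, 0.082, 0, 0, 0], [10, 0, 0.001, 0.082, 0, 0, 0], [10, 0, 0.001, 0.082, 0, 0, 0], [10, 0, 0.001, 0.082, 0, 0, 0], [10, 0, 0.001, 0.082, 0, 0, 0], [10, 0, 0.001, 0.082, 0, 0, 0], [10, 0, 0.001, 0.082, 0, 0, 0], [10, 0, 0.001, 0.082, 0, 0, 0]], squeeze=20)

```text
time: 3.2
tcp_pos: [634.2, 135.1, 68.8]
ee_rot: [[0.568, 0.823, 0.001], [0.823, -0.568, 0.0], [0.0, 0.0, -1.0]]
force: [-1.0, -0.3, 6.5]
gripper_width: 19.2
finger_force: 21.1
```

```bash
python3 - <<'E'
from h import *
import math
for a in range(0,46,5):
  pass
go(602+55*math.cos(math.radians(11.6)),91+55*math.sin(math.radians(11.6)),66,-78.4)
E
```

```text
t 3.2 shift [-14.9  36.6   2.8] rz 43.8 yaw -34.6 tilt [ 0.02 -0.02 -0.  ] q7 [ -1.  38. -22.  96.  17.  50. -65.]
```

In the tool's units: 37.5 mm / 1000 = 0.0375, 35.4 mm / 1000 = 0.0354, 43 degrees / 114.5916 = 0.3752.

Request:
advance(motion=[[10, -0.0003, 0.0057, 0, 0, 0, 0.0524], [10, -0.0012, 0.0114, 0, 0, 0, 0.1047], [10, -0.0027, 0.017, 0, 0, 0, 0.1571], [10, -0.0048, 0.0224, 0, 0, 0, 0.2094], [10, -0.0074, 0.0275, 0, 0, 0, 0.2618], [10, -0.0105, 0.0323, 0, 0, 0, 0.3142], [10, -0.0129, 0.0354, 0, 0, 0, 0.3491], [10, -0.015, 0.0375, 0, 0, 0, 0.3752], [10, -0.015, 0.0375, 0, 0, 0, 0.3752], [10, -0.015, 0.0375, 0, 0, 0, 0.3752]])

```text
time: 4.2
tcp_pos: [656.1, 101.8, 68.8]
ee_rot: [[0.977, 0.214, -0.0], [0.214, -0.977, 0.0], [-0.0, -0.0, -1.0]]
force: [-3.1, 0.5, 7.1]
gripper_width: 19.3
finger_force: 21.3
```

```bash
python3 - <<'E'
from h import *
from rig import manip
import pickle
go(656,102,66,-78.4)
d={n:manip.snapshot(n) for n in("scene","top")}
pickle.dump(d,open('snap1.pkl','wb'))
def crop(n,u,v,w,h,s):
  return cv2.resize(d[n]['color'][v:v+h,u:u+w,::-1],None,fx=s,fy=s,interpolation=cv2.INTER_CUBIC)
cv2.imwrite('pics/c2.png',np.hstack([crop('top',282,220,50,60,8),crop('scene',300,220,50,60,8)]))
E
```

```text
t 4.2 shift [-0.  -0.3  2.8] rz 0.8 yaw -77.6 tilt [-0.02  0.02  0.  ] q7 [ -6.  38. -11.  94.   9.  49. -98.]
```

View pics/c2.png

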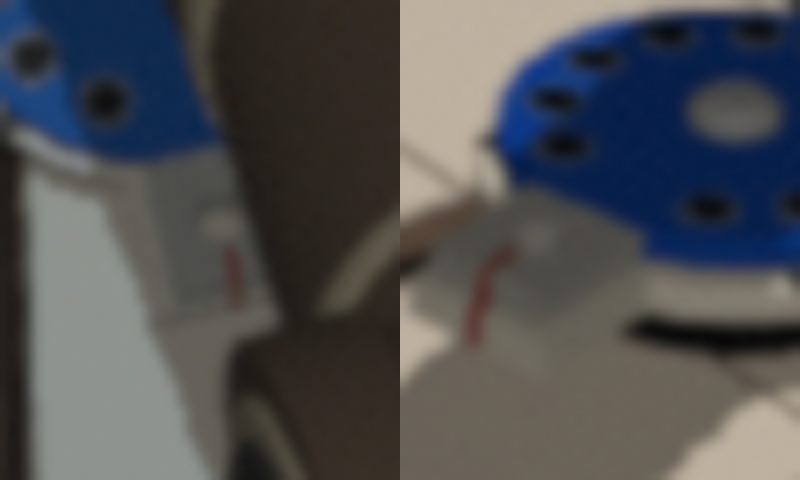

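The ear now sits over the pad: ear hole at top-crop (215,222) and scene-crop (538,238). The gripper shadows the view, so I'll release, back off towards the pin and look again.

In the tool's units: -110 mm / 1000 = -0.11, -70 mm / 1000 = -0.07.

Request:
advance(motion=[[85, 0, 0, 0, 0, 0, 0], [85, 0, 0, 0, 0, 0, 0], [85, 0, 0, 0, 0, 0, 0], [85, 0, 0, 0, 0, 0, 0], [85, 0, 0, 0, 0, 0, 0], [85, 0, 0, -0.03, 0, 0, 0], [85, 0, 0, -0.07, 0, 0, 0], [85, 0, 0, -0.11, 0, 0, 0], [85, 0, 0, -0.11, 0, 0, 0]])

```text
time: 5.2
tcp_pos: [659.6, 102.2, 184.8]
ee_rot: [[0.977, 0.214, 0.01], [0.214, -0.977, 0.002], [0.01, 0.0, -1.0]]
force: [0.2, -0.3, -0.5]
gripper_width: 84.9
finger_force: 0.0
```

```bash
python3 - <<'E'
from h import *
go(440,-246,170,-63)
E
```

```text
t 5.2 shift [-289.2  293.1   11.9] rz -14.6 yaw -77.6 tilt [ 0.01 -0.58  0.  ] q7 [ -5.  31. -12.  89.   7.  61. -96.]
```

In the tool's units: 293 mm / 1000 = 0.293, -289 mm / 1000 = -0.289, -14.6 degrees / 114.5916 = -0.1274.

Request:
advance(motion=[[85, -0.03, 0.03, 0, 0, 0, -0.0175], [85, -0.06, 0.06, 0, 0, 0, -0.0349], [85, -0.09, 0.09, 0, 0, 0, -0.0524], [85, -0.12, 0.12, 0, 0, 0, -0.0698], [85, -0.15, 0.15, 0, 0, 0, -0.0873], [85, -0.18, 0.18, 0, 0, 0, -0.1047], [85, -0.21, 0.21, 0, 0, 0, -0.1222], [85, -0.24, 0.24, 0.005, 0, 0, -0.1274], [85, -0.27, 0.27, 0.01, 0, 0, -0.1274], [85, -0.289, 0.293, 0.012, 0, 0, -0.1274], [85, -0.289, 0.293, 0.012, 0, 0, -0.1274], [85, -0.289, 0.293, 0.012, 0, 0, -0.1274]])

```text
time: 6.4
tcp_pos: [436.6, -247.1, 166.2]
ee_rot: [[0.892, 0.452, 0.0], [0.452, -0.892, 0.0], [0.0, -0.0, -1.0]]
force: [1.2, 0.6, -0.0]
gripper_width: 84.8
finger_force: 0.0
```

```bash
python3 - <<'E'
from h import *
from rig import manip
import pickle
go(440,-246,62,-63)
d={n:manip.snapshot(n) for n in("scene","top")}
pickle.dump(d,open('snap2.pkl','wb'))
def crop(n,u,v,w,h,s):
  return cv2.resize(d[n]['color'][v:v+h,u:u+w,::-1],None,fx=s,fy=s,interpolation=cv2.INTER_CUBIC)
cv2.imwrite('pics/c3.png',np.hstack([crop('top',262,176,80,100,5),crop('scene',300,195,80,100,5)]))
E
```

```text
t 6.4 shift [  3.5   0.5 104.2] rz -0.1 yaw -63.1 tilt [-0.01 -0.01  0.  ] q7 [ 32.  17. -10. 113.   4.  51. -43.]
```

View pics/c3.png

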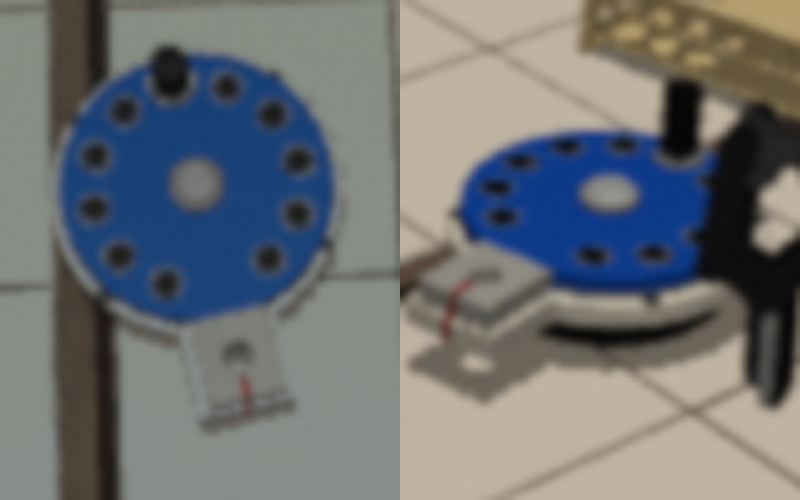

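The wheel is on its mark: the ear lies centred over the pad with the red lines joined. The ear hole is at top-crop (237,351) and scene-crop (87,272). I'll check its angle numerically and take the pin at the same time.

In the tool's units: 104 mm / 1000 = 0.104, 98 mm / 1000 = 0.098.

```bash
python3 - <<'E'
from h import *;import pickle
d=pickle.load(open('snap2.pkl','rb'))
for a,b,z in [((237,351),(87,272),46),((245,384),(60,287),46),((171,62),(282,85),84)]:
  a=px((262,176),a,5);b=px((300,195),b,5);p=plane(d['top'],a,z)
  print(tri(d,a,b).round(1),p.round(1),plane(d['scene'],b,z).round(1),np.degrees(np.arctan2(p[1]-91,p[0]-602)))
E
```

```text
[515.2  72.8  47.1] [516.3  72.2] [515.2  74.6] -167.62683600172605
[498.   69.6  47.3] [499.5  68.8] [497.8  71.9] -167.78652121935355
[654.  100.2  86. ] [655.7  99.5] [655.3 103.4] 8.966810508777058
```

Request:
advance(motion=[[85, 0.0035, 0.0005, 0.04, 0, 0, 0], [85, 0.0035, 0.0005, 0.08, 0, 0, 0], [85, 0.0035, 0.0005, 0.098, 0, 0, 0], [85, 0.0035, 0.0005, 0.104, 0, 0, 0], [85, 0.0035, 0.0005, 0.104, 0, 0, 0], [10, 0.0035, 0.0005, 0.104, 0, 0, 0], [10, 0.0035, 0.0005, 0.104, 0, 0, 0], [10, 0.0035, 0.0005, 0.104, 0, 0, 0], [10, 0.0035, 0.0005, 0.104, 0, 0, 0], [10, 0.0035, 0.0005, 0.104, 0, 0, 0], [10, 0.0035, 0.0005, 0.104, 0, 0, 0], [10, 0.0035, 0.0005, 0.104, 0, 0, 0], [10, 0.0035, 0.0005, 0.104, 0, 0, 0]], squeeze=50)

```text
time: 7.8
tcp_pos: [440.5, -245.8, 63.0]
ee_rot: [[0.891, 0.453, 0.001], [0.453, -0.891, -0.0], [0.0, 0.001, -1.0]]
force: [-1.1, 1.6, 6.0]
gripper_width: 18.9
finger_force: 48.6
```

In the tool's units: -90 mm / 1000 = -0.09, -80 mm / 1000 = -0.08.

Request:
advance(motion=[[10, 0, 0, -0.02, 0, 0, 0], [10, 0, 0, -0.05, 0, 0, 0], [10, 0, 0, -0.08, 0, 0, 0], [10, 0, 0, -0.09, 0, 0, 0], [10, 0, 0, -0.09, 0, 0, 0]])

```text
time: 8.3
tcp_pos: [440.9, -246.0, 153.5]
ee_rot: [[0.891, 0.453, 0.003], [0.453, -0.891, -0.001], [0.002, 0.002, -1.0]]
force: [-1.0, 0.6, -1.7]
gripper_width: 18.6
finger_force: 49.3
```

```bash
python3 -c "
from h import *
go(514.2,73,140,-63)"
```

```text
t 8.3 shift [ 209.9 -251.2   13.3] rz -0.0 yaw -63.0 tilt [ 0.14 -0.1  -0.  ] q7 [ 32.  18. -10. 113.   4.  49. -43.]
```

In the tool's units: -251 mm / 1000 = -0.251, -245 mm / 1000 = -0.245.

Request:
advance(motion=[[10, 0.02, -0.024, 0, 0, 0, 0], [10, 0.045, -0.054, 0, 0, 0, 0], [10, 0.07, -0.084, 0, 0, 0, 0], [10, 0.095, -0.114, 0, 0, 0, 0], [10, 0.12, -0.144, 0, 0, 0, 0], [10, 0.145, -0.174, 0, 0, 0, 0], [10, 0.17, -0.204, 0.005, 0, 0, 0], [10, 0.19, -0.228, 0.01, 0, 0, 0], [10, 0.205, -0.245, 0.013, 0, 0, 0], [10, 0.21, -0.251, 0.013, 0, 0, 0], [10, 0.21, -0.251, 0.013, 0, 0, 0], [10, 0.21, -0.251, 0.013, 0, 0, 0], [10, 0.21, -0.251, 0.013, 0, 0, 0]])

```text
time: 9.6
tcp_pos: [513.3, 71.6, 139.1]
ee_rot: [[0.892, 0.452, -0.001], [0.452, -0.892, -0.001], [-0.001, 0.001, -1.0]]
force: [0.2, 0.2, -1.2]
gripper_width: 18.2
finger_force: 49.3
```

```bash
python3 - <<'E'
from h import *
from rig import manip
import pickle
go(514.2,73,118,-63)
d={n:manip.snapshot(n) for n in("scene","top")}
pickle.dump(d,open('snap3.pkl','wb'))
def crop(n,u,v,w,h,s):
  return cv2.resize(d[n]['color'][v:v+h,u:u+w,::-1],None,fx=s,fy=s,interpolation=cv2.INTER_CUBIC)
cv2.imwrite('pics/c4.png',np.hstack([crop('top',282,210,50,60,8),crop('scene',290,205,50,60,8)]))
E
```

```text
t 9.6 shift [ 1.5 -0.9 21.1] rz -0.1 yaw -63.1 tilt [0.03 0.05 0.  ] q7 [  1.  21. -17. 112.   8.  48. -84.]
```

View pics/c4.png

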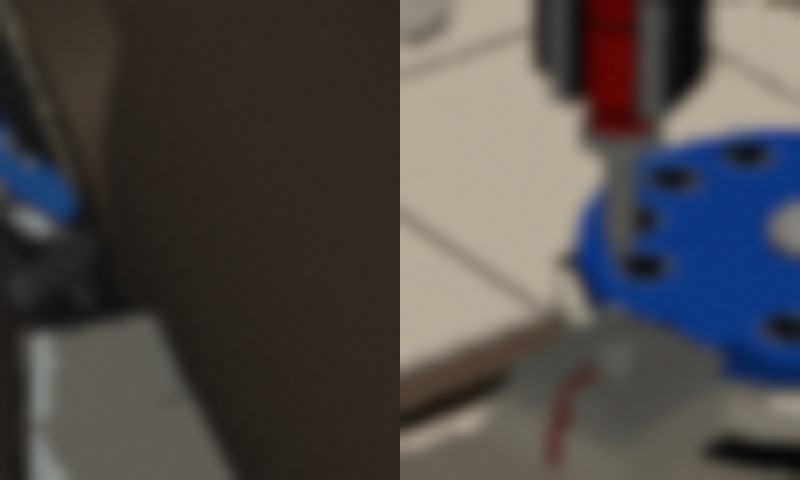

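The scene view shows the pin held upright with its tip at crop (622,264), above the ear hole at about (618,360). I'll check the tip's lateral error against the projection.

```bash
python3 - <<'E'
from h import *;import pickle
d=pickle.load(open('snap3.pkl','rb'));M=P(d['scene'])
for X in [(513.3,71.6,80),(513.3,71.6,118.5),(514.5,73,46)]:
  q=M@[*X,1];q=q[:2]/q[2];print(((q-[290,205]+.5)*8-.5).round(1))
print(px((290,205),(0,0),8), 'px/mm', np.linalg.norm((M@[513,72,80,1])[2])/574)
E
```

```text
[222.9 256. ]
[225.1 132.3]
[221.2 358.7]
[289.5625 204.5625] px/mm 2.190818995029144
```

The tip agrees to within 1 mm laterally, so I'll descend, first into the ear.

In the tool's units: 45 mm / 1000 = 0.045, 42 mm / 1000 = 0.042.

Request:
advance(motion=[[10, 0.001, -0.0009, 0.015, 0, 0, 0], [10, 0.001, -0.0009, 0.028, 0, 0, 0], [10, 0.001, -0.0009, 0.034, 0, 0, 0], [10, 0.001, -0.0009, 0.038, 0, 0, 0], [10, 0.001, -0.0009, 0.042, 0, 0, 0], [10, 0.001, -0.0009, 0.045, 0, 0, 0], [10, 0.001, -0.0009, 0.045, 0, 0, 0]])

```text
time: 10.4
tcp_pos: [513.9, 74.6, 94.1]
ee_rot: [[0.891, 0.454, -0.0], [0.454, -0.891, -0.0], [-0.0, -0.0, -1.0]]
force: [0.0, 1.2, -1.5]
gripper_width: 18.8
finger_force: 49.3
```

```bash
python3 -c "
from h import *
go(514.2,73,69,-63)"
```

```text
t 10.4 shift [-0.5  1.6 25.1] rz -0.0 yaw -63.0 tilt [-0.    0.02  0.  ] q7 [ -1.  25. -16. 114.  10.  43. -86.]
```

In the tool's units: 21 mm / 1000 = 0.021, 18 mm / 1000 = 0.018.

Request:
advance(motion=[[10, -0.0004, 0.0012, 0.003, 0, 0, 0], [10, -0.0004, 0.0012, 0.007, 0, 0, 0], [10, -0.0004, 0.0012, 0.011, 0, 0, 0], [10, -0.0004, 0.0012, 0.015, 0, 0, 0], [10, -0.0004, 0.0012, 0.018, 0, 0, 0], [10, -0.0004, 0.0012, 0.021, 0, 0, 0], [10, -0.0004, 0.0012, 0.021, 0, 0, 0]])

```text
time: 11.1
tcp_pos: [513.9, 73.3, 72.8]
ee_rot: [[0.891, 0.454, -0.001], [0.454, -0.891, -0.0], [-0.001, -0.0, -1.0]]
force: [-0.3, 0.4, -1.2]
gripper_width: 18.7
finger_force: 49.3
```

```bash
python3 -c "
from h import *
go(514.2,73,69,-63)"
```

```text
t 11.1 shift [0.1 0.4 3.8] rz -0.0 yaw -63.0 tilt [-0.01  0.04  0.  ] q7 [ -1.  27. -16. 114.  11.  40. -87.]
```

In the tool's units: 4 mm / 1000 = 0.004, 3 mm / 1000 = 0.003.

Request:
advance(motion=[[10, 0, 0, 0.0015, 0, 0, 0], [10, 0, 0, 0.003, 0, 0, 0], [10, 0, 0, 0.004, 0, 0, 0], [10, 0, 0, 0.004, 0, 0, 0]])

```text
time: 11.5
tcp_pos: [514.2, 73.3, 69.2]
ee_rot: [[0.891, 0.454, -0.0], [0.454, -0.891, -0.0], [-0.0, 0.0, -1.0]]
force: [0.0, -0.3, -0.8]
gripper_width: 18.8
finger_force: 49.3
```

In the tool's units: -150 mm / 1000 = -0.15, -120 mm / 1000 = -0.12.

Request:
advance(motion=[[10, 0, 0, 0.001, 0, 0, 0], [10, 0, 0, 0.001, 0, 0, 0], [85, 0, 0, 0.001, 0, 0, 0], [85, 0, 0, 0.001, 0, 0, 0], [85, 0, 0, 0.001, 0, 0, 0], [85, 0, 0, 0.001, 0, 0, 0], [85, 0, 0, 0.001, 0, 0, 0], [85, 0, 0, 0.001, 0, 0, 0], [85, 0, 0, -0.04, 0, 0, 0], [85, 0, 0, -0.08, 0, 0, 0], [85, 0, 0, -0.11, 0, 0, 0], [85, -0.03, 0.03, -0.11, 0, 0, 0], [85, -0.06, 0.06, -0.11, 0, 0, 0], [85, -0.09, 0.09, -0.11, 0, 0, 0], [85, -0.12, 0.12, -0.11, 0, 0, 0], [85, -0.15, 0.15, -0.11, 0, 0, 0], [85, -0.15, 0.15, -0.11, 0, 0, 0], [85, -0.15, 0.15, -0.11, 0, 0, 0]])

```text
time: 13.3
tcp_pos: [448.3, -129.1, 179.4]
ee_rot: [[0.892, 0.451, 0.0], [0.451, -0.892, 0.0], [0.0, 0.0, -1.0]]
force: [-0.3, 0.8, -0.3]
gripper_width: 84.8
finger_force: 0.0
```

```bash
python3 - <<'E'
from rig import manip
import cv2,numpy as np,pickle
d={n:manip.snapshot(n) for n in("scene","top")}
pickle.dump(d,open('snap4.pkl','wb'))
def crop(n,u,v,w,h,s):
  return cv2.resize(d[n]['color'][v:v+h,u:u+w,::-1],None,fx=s,fy=s,interpolation=cv2.INTER_CUBIC)
cv2.imwrite('pics/c5.png',np.hstack([crop('top',282,210,50,60,8),crop('scene',290,205,50,60,8)]))
E
```

```text
(no output)
```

View pics/c5.png

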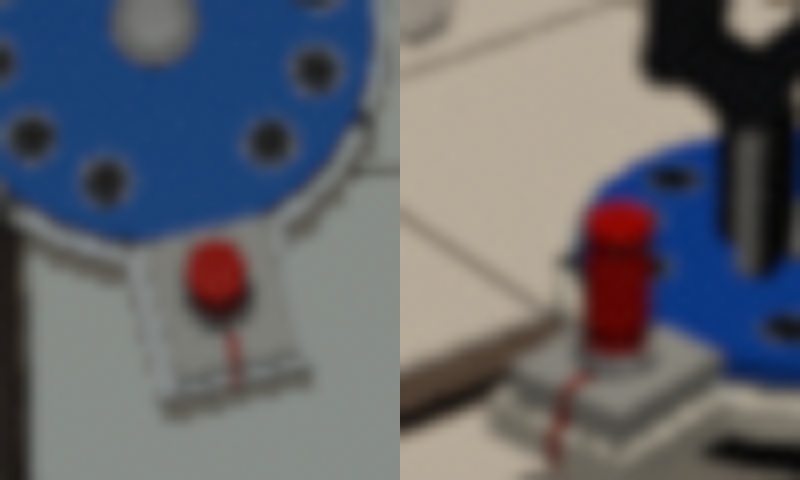

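The pin stands upright with its collar on the ear. The handle top is at top-crop (216,270) and scene-crop (222,224). I'll check its height, then hand in.

```bash
python3 - <<'E'
from h import *;import pickle
from rig import manip
d=pickle.load(open('snap4.pkl','rb'))
X=tri(d,px((282,210),(216,270),8),px((290,205),(222,224),8));print(X)
if abs(X[2]-91)<5 and np.hypot(X[0]-514,X[1]-73)<5: print(manip.sign_off())
E
```

```text
[514.1777522   72.88966986  89.24541226]
the job is handed in; nothing more can be done
None
```

The carousel is turned to its mark and the pin stands upright through ear and base with its collar on the ear; I let go of it and handed the job in (arm time about 13 s of 64 s), though the hand-in gave no pass/fail verdict.

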